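# Test the stop button of the profile punch

## Robot

A 6-joint arm with a two-finger parallel gripper is mounted at the origin on the work surface. World frame = base frame: x ahead of the robot, y to its left, z up, the work surface at z = 0. Lengths are in m, angles in rad, forces in N, time in s.
With the tool pointing down it reaches from about 0.375 to 0.9 m from the base axis. Payload 3.1 kg.
Tool frame: the origin (TCP) lies between the finger pads; the fingertips stand 17 mm ahead of it and the grasp point (between the pads) lies 2 mm behind it; z points along the fingers, y is the line along which they close (so a half turn about z gives the same grasp; the last joint's range is limited). The gripper opens to 85 mm and grips with 20 to 120 N. Pads are 22 mm wide; open, the fingers measure 114 mm over their backs; the gripper's body (76 mm by 85 mm) begins 54 mm behind the grasp point. The pads swing forward as they close: fully open they stand 13 mm farther back than shut.
Start: joints at [-1.395, 0.527, 1.433, -0, 1.181, -0.178], TCP at [0.217, -0.586, 0.248] pointing down, gripper open.
Joint ranges: [-3.08, 3.08], [-0.75, 2.2], [0.22, 2.44], [-1.43, 4.57], [0, 2.65], [-2.85, 2.85]. Speed limits (rad/s): [2.79, 2.79, 3.14, 3.14, 3.14, 3.14].

## Interface

Orientations are given as a unit quaternion [x, y, z, w].
In Python, from station import sense, vision, order gives the robot as it stands.
- The arm moves only by the shell command python3 -m crank 'ROWS' [OPENING] [FORCE]. ROWS is JSON, a list of rows, each an object with "dp": the shift along the world's x, y, z in units of 30 mm (1.0 is 30 mm), a list of three; "angular": the turn, a rotation vector about the world's x, y, z in degrees, a list of three. In form: [{"dp": [dx, dy, dz], "angular": [ax, ay, az]}, ...]. A call has 1 to 20 rows; each row shifts and turns the commanded pose from where the row before left it; what a row does not reach is not made up. A row lasts 1/10 s, in which the tool goes at most 50 mm and 8.59 degrees, less where a joint would pass 70% of its speed; a pose out of reach is approached as far as the arm can. A call is refused whole if a number of a shift passes 1 or a number of a turn 8.59, either way. A call with a gripper value outside its range is refused whole. OPENING is the closure, from 0 (fully open) to 1 (shut), set as the call begins (- or left out, the last holds). The fingers move at their own pace and stop on an object; FORCE is the grip in N (left out, the last holds). Time passes only in rows, so rows that do not move let the fingers close. It gives the time, the measured TCP pose, the force, the opening and the grip force at its end, in the units of the state.
- sense(): the state, without advancing time (a new reading comes with each control period).
- vision.snapshot(name): name is "scene" or "side" or "wrist"; returns a dict with "image" (384x512x3 uint8, blue, green, red), "range_z" (384x512 float32, m along the optical axis (not along the pixel's ray), 0 where there is no reading), "mtx" (3x3 intrinsics, pixels), "dist" ([k1, k2, p1, p2, k3] as OpenCV has them; the pictures are not rectified), "pose" (4x4, takes a point from camera to world coordinates); the wrist camera has in their place "mount" (4x4, takes a point from camera to tool coordinates, whose origin is the TCP and whose axes are the flange's). Camera axes: x right, y down, z forward; pixel columns grow to the right and rows downward; lengths in m; the calibration is good to about 2 mm. A picture is of the moment at which its call begins: read the wrist's pose just before it.
- order.sign_off(): hands the job in; it is judged then, once.
The state is a dict: "t": time; "q": joint angles; "qd": joint speeds; "tau": joint torques, N m; "tcp_pos": TCP position; "tool_rot": TCP orientation; "force": force on the tool from outside, world axes, zero at the start; "ft_torque": the same for the moment, N m; "finger_gap": opening from 0.0 (shut) to 1.0 (fully open); "gripper_force": force on a finger pad.
Only numpy, scipy, OpenCV 4.12 (cv2) and the standard library are available. Lean on these libraries where they do the work, as an engineer would, in place of code of your own. Each camera call takes 0.05 s, during which the arm holds its last target. There are 200 camera calls.

## Task

Test the stop on the punch's control box with light pushes of the fingertips: press the big mushroom button in until it stays down, then push one of its lugs round clockwise (seen from above) until the mushroom unlatches and comes back out. After that, press the small round reset button fully in and let it go. Do not press the square start button, and leave the loose things on and around the box where they lie.

Things in the scene. Friction and masses are not known exactly. Their poses are not given: they have to be found in the camera images.
- stop_top (a point): Centre of the flat top of the mushroom stop button, on its vertical turning axis: grey head 90 mm across, 14 mm thick, too wide to grip, the largest control on the box. 102 mm above the work surface when out, 94 mm when in. Clear of lugs within 23 mm of the centre: press there. z up; x points along lug 0 and turns with the head.
- lug0 (a point): Middle of the steep upright face of one of three like ratchet-tooth lugs on the mushroom's top, 120 degrees apart: 33 mm from the axis, 9 mm above the top face. That face is radial, 23 to 42 mm from the axis, 18 mm high, and looks counter-clockwise: push it clockwise. The other side slopes down over 26 mm. About 40 mm of clear top lies before the steep face.
- lug1 (a point): The same point on the next lug, 120 degrees counter-clockwise from lug 0 seen from above; same shape and sizes.
- lug2 (a point): The same point on the third lug, 240 degrees counter-clockwise from lug 0; same shape and sizes.
- stop_push (a joint): How far the mushroom is pressed in, m: 0 out, 0.008 fully in. Straight down. An over-centre spring: about 4 N starts it, past about a third to half of the travel it snaps to 0.008 by itself and stays latched. It stops rigidly there.
- stop_twist (a joint): Turn of the mushroom head, rad: 0 at rest, grows clockwise seen from above, stop at 0.9. While latched, turning lifts the head (0.010 m per rad) until at about 0.5 rad it snaps out; 0.6 to 0.8 rad is a sure release. Takes about 4 to 6 N at a lug. Let go part-turned while latched, it may stay there; once out, a weak spring turns it back to 0.
- reset_top (a point): Centre of the top of the round reset button: black cap 30 mm in diameter, in a 46 mm square steel bezel fixed to the box top; the cap's top is 82 mm above the work surface and 12 mm above the bezel. z up.
- reset (a joint): How far the reset button is pressed in, m: 0 out, 0.006 fully in. Spring return, about 5 N fully in.
- start_top (a point): Centre of the top of the square start button, not to be pressed: black cap 28 mm square in the same bezel, same height and stroke as the reset button.
- start (a joint): How far the square start button is pressed in, m: 0 out, 0.006 fully in.
- station: Fixed grey control box with an aluminium top plate, 200 mm (x) by 340 mm (y) by 60 mm high; origin under its centre, z up. Mushroom, reset and start sit on its top in a row along its y, 110 mm apart, 30 mm to its -x side from the middle, in any order. The mushroom's steel foot is 94 mm square.
- cleat: Loose bystander on the box top: L-shaped cast aluminium corner cleat, legs 50 mm, 24 mm high; origin under the corner.
- driver: Loose bystander: screwdriver lying in front (robot side) of the box, about 200 mm long.
- tape: Loose bystander: roll of clear tape lying flat, 96 mm across, 24 mm high, beside the box.
- offcut: Loose bystander: aluminium profile offcut 110 x 40 x 30 mm, beside the box.
- jar: Loose bystander: small jar 52 mm across, 70 mm high, behind the box.
- carton: Loose bystander: cardboard carton 60 x 90 x 40 mm, behind the box.
- spanner: Loose bystander: spanner lying beyond the tape roll.

How it is judged:
By the outcome, as a careful person would: the job done as asked, in the order asked, and still so for the second after the job is handed in, with the robot touching nothing.
It also fails if it takes over 48 s, if anything falls off the work surface, if the arm or the gripper's body presses on something with over 40 N, if the wrist force passes 120 N, or if a joint passes its speed limit or range.

## Working session

There is one attempt and no reset: what is moved stays moved. The work goes in short steps, Python scripts to look and compute and a shell command to move; the robot and the scene stay as the last step left them, time stands still between calls to the robot, and variables do not carry over. Pictures are saved under pics/ and viewed, at most 10 in all, crops included, and the job is handed in when it is done.

```bash
ls; mkdir -p pics
cat > h.py <<'E'
import numpy as np, cv2
from station import sense, vision, order
from scipy.spatial.transform import Rotation as R
def snap(n):
    s=sense(); d=vision.snapshot(n)
    if 'pose' in d: P=np.array(d['pose'])
    else:
        T=np.eye(4);T[:3,:3]=R.from_quat(s['tool_rot']).as_matrix();T[:3,3]=s['tcp_pos'];P=T@np.array(d['mount'])
    d['P']=P; return d
def cloud(d):
    h,w=d['range_z'].shape
    u,v=np.meshgrid(np.arange(w),np.arange(h))
    n=cv2.undistortPoints(np.stack([u,v],-1).reshape(-1,1,2).astype(np.float64),np.array(d['mtx']),np.array(d['dist'])).reshape(h,w,2)
    z=d['range_z'][...,None].astype(float)
    c=np.concatenate([n*z,z],-1)
    return c@d['P'][:3,:3].T+d['P'][:3,3]
E
python3 - <<'E'
from h import *
s=sense();print(s)
for n in ('scene','side'):
    d=snap(n); np.save(f'pics/{n}.npy',cloud(d)); cv2.imwrite(f'pics/{n}0.png',d['image']); print(n,d['P'].round(3).tolist())
    c=cloud(d); z=c[...,2]; ok=d['range_z']>0
    for a,b in ((.058,.064),(.067,.073),(.079,.085),(.099,.105),(.108,.122)):
        m=ok&(z>a)&(z<b)&(np.hypot(c[...,0],c[...,1])>.3)&(c[...,0]>.2); 
        if m.sum(): print(a,m.sum(),np.median(c[m],0).round(3),c[m].min(0).round(3),c[m].max(0).round(3))
E
```

```text
pics
{'t': 0.0, 'q': array([-1.39449071e+00,  5.28471270e-01,  1.43394811e+00, -7.24531763e-06,
        1.18142021e+00, -1.78504058e-01]), 'qd': array([-4.90975814e-04, -7.41287985e-05, -7.63872100e-04,  1.61655456e-03,
        8.77290212e-04, -4.44981427e-04]), 'tau': array([-1.00737849e-03, -4.42352915e+01, -1.78022969e+01, -3.52300585e-04,
        8.50008189e-03, -1.08860718e-05]), 'tcp_pos': array([ 0.21702938, -0.58535151,  0.2473159 ]), 'tool_rot': array([ 9.84304125e-01,  1.76476987e-01, -2.11500319e-06, -1.12347047e-03]), 'force': array([-0.09688553,  0.18309876,  0.21237573]), 'ft_torque': array([-0.02010105,  0.05622912, -0.00587722]), 'gripper_force': 0.0, 'finger_gap': 1.0002214579944233}
scene [[-0.69, 0.595, -0.411, 1.089], [0.723, 0.563, -0.399, 0.595], [-0.006, -0.573, -0.82, 1.112], [0.0, 0.0, 0.0, 1.0]]
0.058 5144 [0.608 0.123 0.062] [ 0.22  -0.704  0.058] [0.963 0.654 0.064]
0.067 1041 [0.721 0.057 0.07 ] [ 0.265 -0.7    0.067] [0.963 0.654 0.073]
0.079 8643 [0.539 0.638 0.082] [ 0.201 -0.698  0.079] [0.963 0.704 0.085]
0.099 797 [0.838 0.03  0.103] [ 0.471 -0.709  0.099] [0.951 0.446 0.105]
0.108 730 [ 0.829 -0.015  0.113] [ 0.475 -0.711  0.108] [0.951 0.446 0.122]
side [[-0.807, -0.454, 0.379, 0.125], [-0.591, 0.6, -0.539, 0.739], [0.017, -0.659, -0.752, 1.015], [0.0, 0.0, 0.0, 1.0]]
0.058 4096 [0.607 0.114 0.061] [ 0.438 -1.448  0.058] [1.854 0.703 0.064]
0.067 1129 [0.83  0.023 0.07 ] [ 0.455 -1.447  0.067] [1.857 0.703 0.073]
0.079 6519 [0.645 0.636 0.082] [ 0.376 -1.441  0.079] [1.855 0.703 0.085]
0.099 964 [ 0.904 -0.003  0.102] [ 0.472 -1.441  0.099] [1.857 0.446 0.105]
0.108 1189 [ 1.169 -0.508  0.115] [ 0.48  -1.444  0.108] [1.854 0.446 0.122]
```

View pics/scene0.png

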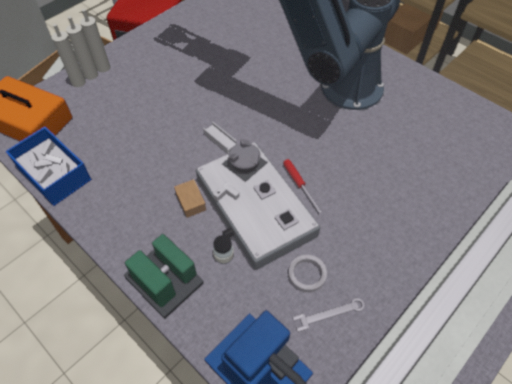

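View pics/side0.png

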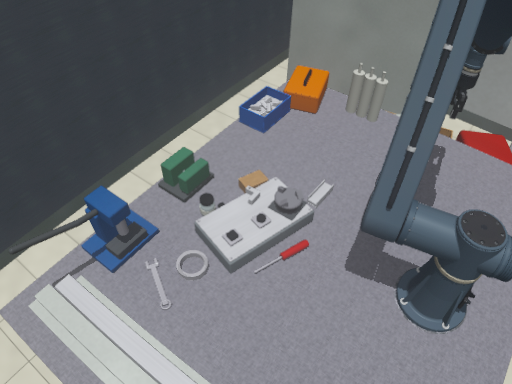

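Scene view: mushroom at (244,157), middle button at (265,188), third button at (287,218), and the cleat at (227,188). I still need to check which button is round.

Run:
```python
from h import *
out=[]
for n,pts,win in (('scene',{'mush':(244,160),'mid':(265,188),'end':(287,218)},(185,130,330,270)),('side',{'mush':(290,202),'mid':(261,219),'end':(233,237)},(185,165,330,280))):
    c=np.load(f'pics/{n}.npy'); 
    for k,(u,v) in pts.items(): print(n,k,c[v,u].round(3))
    x0,y0,x1,y1=win; w=c[y0:y1,x0:x1].reshape(-1,3)
    m=(w[:,2]>.056)&(w[:,2]<.065); r=cv2.minAreaRect((w[m,:2]*1000).astype(np.float32)); print('box',r)
    for a,b in ((.078,.086),(.098,.106),(.108,.124)):
        q=w[(w[:,2]>a)&(w[:,2]<b)]
        print(a,len(q),q.mean(0).round(3),q.min(0).round(3),q.max(0).round(3))
    im=cv2.imread(f'pics/{n}0.png')[y0:y1,x0:x1]; im=cv2.resize(im,None,fx=2.7,fy=2.7,interpolation=cv2.INTER_CUBIC);out.append(im)
H=max(i.shape[0] for i in out); out=[cv2.copyMakeBorder(i,0,H-i.shape[0],0,0,cv2.BORDER_CONSTANT) for i in out]
o=np.hstack(out);print(o.shape);cv2.imwrite('pics/crop1.png',o)
```

```text
scene mush [0.531 0.013 0.103]
scene mid [0.551 0.111 0.086]
scene end [0.578 0.214 0.08 ]
box ((641.195556640625, 78.67893981933594), (337.908935546875, 336.4092102050781), 73.20011901855469)
0.078 325 [0.596 0.112 0.083] [0.515 0.    0.078] [0.848 0.225 0.086]
0.098 422 [0.535 0.005 0.103] [ 0.471 -0.047  0.098] [0.855 0.138 0.106]
0.108 182 [0.517 0.003 0.115] [ 0.475 -0.037  0.108] [0.56  0.046 0.123]
side mush [0.499 0.014 0.102]
side mid [0.539 0.114 0.086]
side end [0.566 0.218 0.084]
box ((684.3745727539062, 65.43785095214844), (336.4483642578125, 424.92431640625), 73.63245391845703)
0.078 262 [0.618 0.108 0.083] [0.487 0.011 0.078] [0.835 0.226 0.086]
0.098 345 [0.522 0.004 0.103] [ 0.472 -0.045  0.098] [0.841 0.127 0.106]
0.108 122 [ 0.512 -0.     0.115] [ 0.48  -0.037  0.108] [0.56  0.043 0.124]
(378, 784, 3)
```

View pics/crop1.png

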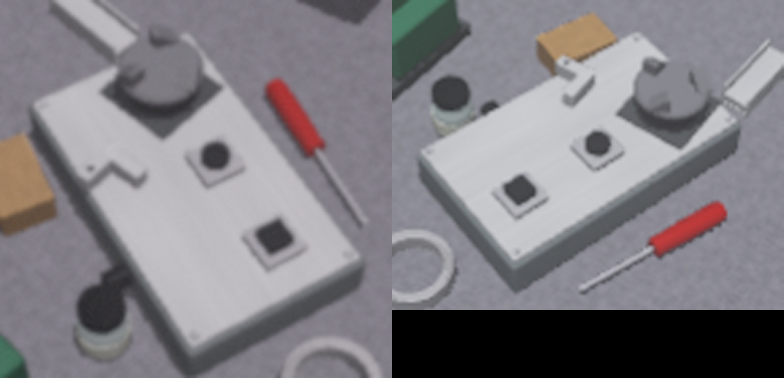

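The middle button is round, so it's the reset. The end one is square, so it's the start. Next I move above the mushroom with the fingers shut.

```bash
python3 -m crank '[{"dp":[0.5,0.95,0.1],"angular":[0,0,0]},{"dp":[0.5,0.95,0.1],"angular":[0,0,0]},{"dp":[0.5,0.95,0.1],"angular":[0,0,0]},{"dp":[0.5,0.95,0.1],"angular":[0,0,0]},{"dp":[0.5,0.95,0.1],"angular":[0,0,0]},{"dp":[0.5,0.95,0.1],"angular":[0,0,0]},{"dp":[0.5,0.95,0.1],"angular":[0,0,0]},{"dp":[0.5,0.95,0.1],"angular":[0,0,0]},{"dp":[0.5,0.95,0.1],"angular":[0,0,0]},{"dp":[0.5,0.95,0.1],"angular":[0,0,0]},{"dp":[0.5,0.95,0.1],"angular":[0,0,0]},{"dp":[0.5,0.95,0.1],"angular":[0,0,0]},{"dp":[0.5,0.95,0.1],"angular":[0,0,0]},{"dp":[0.5,0.95,0.1],"angular":[0,0,0]},{"dp":[0.5,0.95,0.1],"angular":[0,0,0]},{"dp":[0.5,0.95,0.1],"angular":[0,0,0]},{"dp":[0.5,0.95,0.1],"angular":[0,0,0]},{"dp":[0.5,0.95,0.1],"angular":[0,0,0]},{"dp":[0.5,0.95,0.1],"angular":[0,0,0]},{"dp":[0,0,0],"angular":[0,0,0]}]' 1 20
python3 - <<'E'
from h import *
d=snap('wrist'); c=cloud(d); np.save('pics/w1.npy',c); cv2.imwrite('pics/w1.png',d['image'])
s=sense(); print(s['tcp_pos'],s['tool_rot'],np.array(d['mount']).round(3).tolist(), d['mtx'])
z=c[...,2]; near=np.hypot(c[...,0]-.52,c[...,1]-.004)<.09
for a,b in ((.0995,.1045),(.085,.106),(.108,.124)):
    q=c[near&(z>a)&(z<b)&(d['range_z']>.1)]
    print(a,len(q),q.mean(0).round(4),q.min(0).round(3),q.max(0).round(3), cv2.minEnclosingCircle((q[:,:2]*1000).astype(np.float32)))
E
```

```text
t: 2.1
tcp_pos: [0.5033, -0.0417, 0.3054]
tool_rot: [0.984, 0.179, 0.001, -0.0]
force: [-0.4, -0.2, 0.3]
finger_gap: -0.002
gripper_force: 0.0
[ 0.5024021  -0.04311074  0.30510791] [ 9.83999661e-01  1.78170257e-01 -1.60363169e-04 -2.43090307e-05] [[0.0, -0.963, -0.269, 0.068], [1.0, 0.0, -0.001, -0.0], [0.001, -0.269, 0.963, -0.127], [0.0, 0.0, 0.0, 1.0]] [[279.69909725   0.         257.02229171]
 [  0.         279.69909725 191.04113411]
 [  0.           0.           1.        ]]
0.0995 3252 [ 0.5178 -0.0027  0.1029] [ 0.471 -0.047  0.1  ] [0.561 0.044 0.104] ((517.178466796875, -3.9011077880859375), 47.92445755004883)
0.085 3513 [ 0.518  -0.0027  0.103 ] [ 0.471 -0.048  0.094] [0.561 0.045 0.106] ((517.2101440429688, -2.946751356124878), 48.3787841796875)
0.108 1000 [ 0.5178 -0.0016  0.1162] [ 0.478 -0.039  0.108] [0.559 0.043 0.123] ((516.90966796875, -3.2227113246917725), 46.692604064941406)
```

View pics/w1.png

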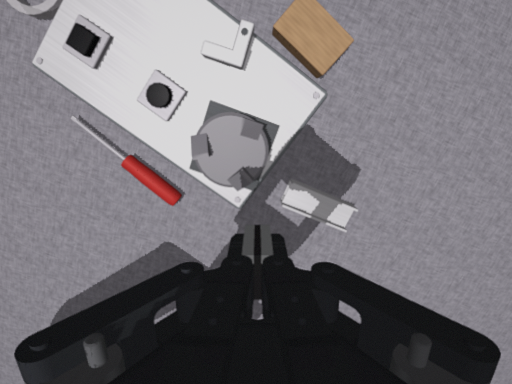

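Wrist view: mushroom centre near (232,150), lugs near (200,146), (252,128) and (243,176), reset at (160,95), start at (82,40). Now the lug faces from the depth.

Run:
```python
from h import *
c=np.load('pics/w1.npy'); z=c[...,2]; C=np.array([.5172,-.003])
r=np.hypot(c[...,0]-C[0],c[...,1]-C[1]); a=np.degrees(np.arctan2(c[...,1]-C[1],c[...,0]-C[0]))%360
m=(r>.025)&(r<.041)
for k in range(0,360,6):
    q=z[m&(a>=k)&(a<k+6)]; print(k,np.percentile(q,[10,50,90]).round(3), end=' | ' if k%24 else '\n')
print()
q=z[r<.02]; print('top',np.median(q))
for u,v in ((160,95),(82,40)):
    w=c[v-25:v+26,u-25:u+26].reshape(-1,3); q=w[(w[:,2]>.0775)&(w[:,2]<.087)]; b=w[(w[:,2]>.067)]
    print(len(q),q.mean(0).round(4),q.min(0).round(3),q.max(0).round(3),cv2.minAreaRect((b[:,:2]*1000).astype(np.float32)),cv2.minEnclosingCircle((q[:,:2]*1000).astype(np.float32)))
im=cv2.imread('pics/w1.png')[85:215,160:310]; cv2.imwrite('pics/w1c.png',cv2.resize(im,None,fx=4,fy=4,interpolation=cv2.INTER_CUBIC))
```

```text
0 [0.102 0.104 0.122]
6 [0.102 0.103 0.104] | 12 [0.102 0.103 0.104] | 18 [0.102 0.103 0.104] | 24 [0.102 0.103 0.104]
30 [0.102 0.103 0.104] | 36 [0.102 0.103 0.104] | 42 [0.102 0.103 0.104] | 48 [0.102 0.103 0.104]
54 [0.102 0.103 0.104] | 60 [0.102 0.103 0.104] | 66 [0.102 0.103 0.104] | 72 [0.103 0.103 0.105]
78 [0.103 0.105 0.107] | 84 [0.104 0.108 0.111] | 90 [0.108 0.112 0.114] | 96 [0.112 0.114 0.117]
102 [0.115 0.118 0.119] | 108 [0.119 0.12  0.122] | 114 [0.12  0.121 0.122] | 120 [0.104 0.121 0.122]
126 [0.102 0.103 0.104] | 132 [0.104 0.378 0.38 ] | 138 [0.369 0.378 0.383] | 144 [0.365 0.382 0.384]
150 [0.378 0.382 0.383] | 156 [0.159 0.38  0.382] | 162 [0.104 0.378 0.381] | 168 [0.103 0.378 0.381]
174 [0.103 0.363 0.375] | 180 [0.104 0.366 0.377] | 186 [0.346 0.364 0.368] | 192 [0.342 0.354 0.361]
198 [0.11  0.346 0.353] | 204 [0.111 0.346 0.349] | 210 [0.113 0.346 0.347] | 216 [0.114 0.345 0.347]
222 [0.117 0.119 0.121] | 228 [0.12  0.121 0.122] | 234 [0.106 0.12  0.122] | 240 [0.103 0.307 0.338]
246 [0.104 0.312 0.337] | 252 [0.104 0.336 0.356] | 258 [0.317 0.369 0.383]
[... 187 characters left out ...]
.102 0.103 0.104] | 312 [0.103 0.104 0.106]
318 [0.103 0.106 0.11 ] | 324 [0.107 0.109 0.113] | 330 [0.11  0.112 0.115] | 336 [0.112 0.115 0.117]
342 [0.116 0.118 0.12 ] | 348 [0.119 0.12  0.122] | 354 [0.12  0.121 0.122] | 
top 0.3656096726359954
526 [0.5467 0.1024 0.0829] [0.532 0.088 0.078] [0.561 0.118 0.086] ((544.275390625, 56.5303955078125), (146.2078094482422, 52.799137115478516), 87.28152465820312) ((546.5813598632812, 103.0911636352539), 15.24821662902832)
630 [0.5767 0.2075 0.0828] [0.561 0.193 0.078] [0.593 0.226 0.085] ((561.9558715820312, 109.82645416259766), (250.6666717529297, 48.69818115234375), 81.34996795654297) ((576.9443969726562, 209.02908325195312), 18.509761810302734)
```

View pics/w1c.png

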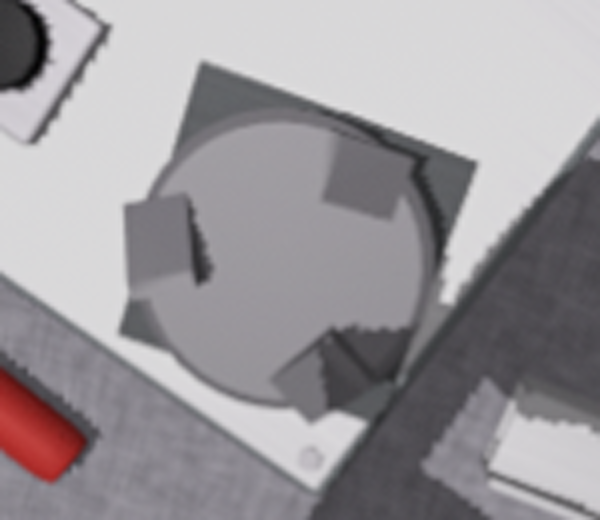

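Steep faces lie at about 2°, 122° and 241° around a centre of (0.517, -0.003). Reset is at (0.547, 0.1025), which is 110 mm away as it should be. Descending over the mushroom.

```bash
python3 -m crank '[{"dp":[0.1,0.28,-0.2],"angular":[0,0,0]},{"dp":[0.1,0.28,-0.6],"angular":[0,0,0]},{"dp":[0.1,0.28,-0.8],"angular":[0,0,0]},{"dp":[0.1,0.28,-0.8],"angular":[0,0,0]},{"dp":[0.1,0.28,-0.8],"angular":[0,0,0]},{"dp":[0,0,-0.8],"angular":[0,0,0]},{"dp":[0,0,-0.7],"angular":[0,0,0]},{"dp":[0,0,-0.6],"angular":[0,0,0]},{"dp":[0,0,-0.4],"angular":[0,0,0]},{"dp":[0,0,0],"angular":[0,0,0]},{"dp":[0,0,0],"angular":[0,0,0]}]'
python3 - <<'E'
from h import *
d=snap('wrist'); cv2.imwrite('pics/w2.png',d['image']); print(sense()['q'])
E
```

```text
t: 3.25
tcp_pos: [0.5172, -0.003, 0.1344]
tool_rot: [0.984, 0.176, -0.0, -0.0]
force: [-0.2, 0.6, 1.5]
finger_gap: -0.004
gripper_force: 0.0
[-2.21799441e-01  5.57138433e-01  1.80455096e+00  4.41523990e-05
  7.78734778e-01  9.94796642e-01]
```

View pics/w2.png

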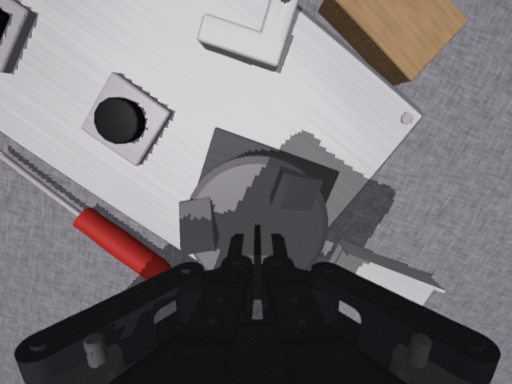

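Wrist view: fingertips at (257,240) are over the mushroom's centre, with lug faces visible at (198,225) and (297,190). Pressing gently.

```bash
python3 -m crank '[{"dp":[0,0,-0.25],"angular":[0,0,0]},{"dp":[0,0,-0.2],"angular":[0,0,0]},{"dp":[0,0,-0.07],"angular":[0,0,0]},{"dp":[0,0,-0.07],"angular":[0,0,0]},{"dp":[0,0,-0.06],"angular":[0,0,0]},{"dp":[0,0,-0.05],"angular":[0,0,0]},{"dp":[0,0,0],"angular":[0,0,0]}]'
```

```text
t: 4.0
tcp_pos: [0.5171, -0.0025, 0.1131]
tool_rot: [0.984, 0.176, -0.0, -0.0]
force: [0.0, -0.7, 0.5]
finger_gap: 0.001
gripper_force: 0.0
```

```bash
python3 -m crank '[{"dp":[0,0,-0.04],"angular":[0,0,0]},{"dp":[0,0,-0.03],"angular":[0,0,0]},{"dp":[0,0,-0.03],"angular":[0,0,0]},{"dp":[0,0,0],"angular":[0,0,0]}]'
```

```text
t: 4.4
tcp_pos: [0.5173, -0.0025, 0.111]
tool_rot: [0.984, 0.177, 0.0, 0.0]
force: [-1.0, 0.9, 5.8]
finger_gap: -0.001
gripper_force: 2.8
```

Fully in: rigid stop felt at TCP z 0.111. Lifting and moving to the clear sector before lug 0, with the tool's wide side radial.

```bash
python3 -m crank '[{"dp":[0,0,-0.0],"angular":[0,0,0]},{"dp":[0,0,0.5],"angular":[0,0,0]},{"dp":[0,0,0.8],"angular":[0,0,0]},{"dp":[0.2,0.18,0.37],"angular":[0,0,6]},{"dp":[0.35,0.25,0],"angular":[0,0,6]},{"dp":[0.3,0.25,0],"angular":[0,0,6]},{"dp":[0,0,0],"angular":[0,0,0]},{"dp":[0,0,0],"angular":[0,0,0]}]'
python3 - <<'E'
from h import *
for n in ('scene','side'):
    d=snap(n); c=cloud(d); z=c[...,2]; C=np.array([.5172,-.003]); r=np.hypot(c[...,0]-C[0],c[...,1]-C[1])
    a=np.degrees(np.arctan2(c[...,1]-C[1],c[...,0]-C[0]))%360
    q=z[(r<.035)&(z>.085)&(z<.106)&(d['range_z']>0)]; print(n,len(q),np.median(q))
    m=(r<.041)&(r>.025)&(z>.11)&(z<.125); print(np.sort(a[m]).round()[::4])
    u=d['image'][130:210,205:285] if n=='scene' else d['image'][165:245,250:330]
    cv2.imwrite(f'pics/{n}2.png',cv2.resize(u,None,fx=5,fy=5,interpolation=cv2.INTER_CUBIC))
a=[cv2.imread(f'pics/{n}2.png') for n in('scene','side')]; cv2.imwrite('pics/both2.png',np.hstack(a))
E
```

```text
t: 5.2
tcp_pos: [0.5422, 0.0179, 0.1602]
tool_rot: [0.945, 0.328, -0.0, -0.0]
force: [0.1, 0.1, 0.2]
finger_gap: 0.004
gripper_force: 0.0
scene 232 0.0962384876546486
[  0.   3. 107. 112. 114. 121. 344. 352. 357.]
side 241 0.09538645747940311
[  0. 103. 107. 114. 224. 234. 352.]
```

View pics/both2.png

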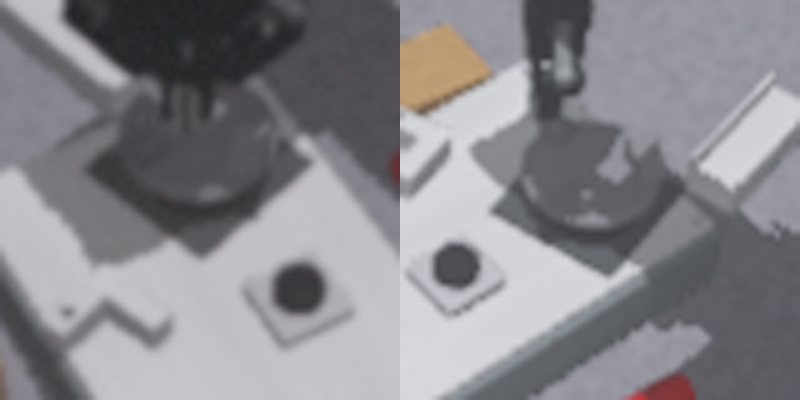

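Both views show the head lowered (top about 95 mm, so latched), with the finger over the clear sector. Descending, then pushing along the arc.

```bash
python3 -m crank '[{"dp":[0,0,-0.4],"angular":[0,0,0]},{"dp":[0,0,-0.5],"angular":[0,0,0]},{"dp":[0,0,-0.27],"angular":[0,0,0]},{"dp":[0,0,-0.1],"angular":[0,0,0]},{"dp":[0,0,0],"angular":[0,0,0]},{"dp":[0.07,-0.09,0],"angular":[0,0,-6]},{"dp":[0.06,-0.10,0],"angular":[0,0,-6]},{"dp":[0,0,0],"angular":[0,0,0]}]'
python3 -m crank '[{"dp":[0.05,-0.105,0],"angular":[0,0,-6]},{"dp":[0.035,-0.11,0],"angular":[0,0,-6]},{"dp":[0,0,0],"angular":[0,0,0]}]'
```

```text
t: 6.1
tcp_pos: [0.5473, 0.0118, 0.1228]
tool_rot: [0.974, 0.228, 0.001, 0.0]
force: [-0.2, -0.0, -0.0]
finger_gap: -0.002
gripper_force: 0.0
t: 6.4
tcp_pos: [0.5492, 0.0056, 0.1226]
tool_rot: [0.992, 0.125, 0.0, -0.0]
force: [-0.4, 0.7, 0.2]
finger_gap: 0.001
gripper_force: 0.3
```

```bash
python3 -m crank '[{"dp":[0.025,-0.11,0],"angular":[0,0,-6]},{"dp":[0.013,-0.115,0],"angular":[0,0,-6]},{"dp":[0,-0.115,0],"angular":[0,0,-6]},{"dp":[0,0,0],"angular":[0,0,0]}]'
python3 -m crank '[{"dp":[-0.011,-0.115,0],"angular":[0,0,-6]},{"dp":[-0.023,-0.113,0],"angular":[0,0,-6]},{"dp":[0,0,0],"angular":[0,0,0]}]'
```

```text
t: 6.8
tcp_pos: [0.5506, -0.002, 0.1229]
tool_rot: [0.999, -0.032, 0.001, -0.002]
force: [0.4, 8.5, 3.3]
finger_gap: 0.002
gripper_force: 6.8
t: 7.1
tcp_pos: [0.551, -0.008, 0.1239]
tool_rot: [0.991, -0.136, 0.002, -0.003]
force: [1.4, 7.3, 12.5]
finger_gap: 0.0
gripper_force: 7.9
```

An upward force is building, probably the rising lug meeting the finger's underside or shoulder. I'll raise with the head and carry on.

```bash
python3 -m crank '[{"dp":[0,0,0.05],"angular":[0,0,0]},{"dp":[0,0,0.05],"angular":[0,0,0]},{"dp":[0,0,0],"angular":[0,0,0]}]'
python3 -m crank '[{"dp":[-0.03,-0.11,0.02],"angular":[0,0,-6]},{"dp":[0,0,0],"angular":[0,0,0]}]'
```

```text
t: 7.4
tcp_pos: [0.5499, -0.0104, 0.126]
tool_rot: [0.991, -0.135, 0.001, -0.0]
force: [2.3, 3.6, 3.3]
finger_gap: -0.004
gripper_force: 2.9
t: 7.6
tcp_pos: [0.5491, -0.0142, 0.1267]
tool_rot: [0.982, -0.188, 0.001, -0.001]
force: [0.9, 3.6, 5.3]
finger_gap: -0.002
gripper_force: 4.4
```

```bash
python3 -m crank '[{"dp":[-0.045,-0.105,0.04],"angular":[0,0,-6]},{"dp":[0,0,0],"angular":[0,0,0]}]'
python3 -m crank '[{"dp":[-0.057,-0.1,0.02],"angular":[0,0,-6]},{"dp":[0,0,0],"angular":[0,0,0]}]'
python3 - <<'E'
from h import *
for n in ('scene','side'):
    d=snap(n); c=cloud(d); z=c[...,2]; C=np.array([.5172,-.003]); r=np.hypot(c[...,0]-C[0],c[...,1]-C[1])
    a=np.degrees(np.arctan2(c[...,1]-C[1],c[...,0]-C[0]))%360
    q=z[(r<.035)&(z>.085)&(z<.108)&(d['range_z']>0)]; print(n,len(q),np.median(q))
    m=(r<.041)&(r>.025)&(z>.11)&(z<.125); print(np.sort(a[m]).round()[::4])
E
```

```text
t: 7.8
tcp_pos: [0.5475, -0.0179, 0.1278]
tool_rot: [0.971, -0.238, 0.001, -0.0]
force: [-0.1, 3.3, 6.2]
finger_gap: 0.0
gripper_force: 4.0
t: 8.0
tcp_pos: [0.5458, -0.021, 0.1285]
tool_rot: [0.958, -0.288, 0.001, -0.0]
force: [0.4, 2.8, 7.3]
finger_gap: -0.0
gripper_force: 4.3
scene 280 0.10219196376473261
[ 48.  53.  56.  61.  65.  67.  73.  76.  78. 165. 171. 173. 177. 181.
 185. 187. 192. 347.]
side 217 0.10182009064504738
[ 45.  62.  68.  72.  74. 160. 168. 173. 176. 180. 185. 186. 189. 286.
 299. 306. 331. 349.]
```

The head turned about 0.75 rad and is out or nearly so. Lifting clear to let it spring back, then checking.

```bash
python3 -m crank '[{"dp":[0,0,0.1],"angular":[0,0,0]},{"dp":[0,0,0.3],"angular":[0,0,0]},{"dp":[0,0,0.7],"angular":[0,0,0]},{"dp":[0,0,0.9],"angular":[0,0,4]},{"dp":[-0.1,0.7,0.6],"angular":[0,0,8]},{"dp":[-0.1,0.8,0],"angular":[0,0,8]},{"dp":[0.1,0.9,0],"angular":[0,0,8]},{"dp":[0.1,0.9,0],"angular":[0,0,8]},{"dp":[0,0.75,0],"angular":[0,0,0]},{"dp":[0,0,0],"angular":[0,0,0]},{"dp":[0,0,0],"angular":[0,0,0]}]'
python3 - <<'E'
from h import *
for n in ('scene','side'):
    d=snap(n); c=cloud(d); z=c[...,2]; C=np.array([.5172,-.003]); r=np.hypot(c[...,0]-C[0],c[...,1]-C[1])
    a=np.degrees(np.arctan2(c[...,1]-C[1],c[...,0]-C[0]))%360
    q=z[(r<.035)&(z>.085)&(z<.108)&(d['range_z']>0)]; print(n,len(q),np.median(q))
    m=(r<.041)&(r>.025)&(z>.115)&(z<.128); print(np.sort(a[m]).round()[::3])
d=snap('wrist'); cv2.imwrite('pics/w3.png',d['image'])
E
```

```text
t: 9.2
tcp_pos: [0.5447, 0.1005, 0.2057]
tool_rot: [1.0, 0.022, -0.001, 0.001]
force: [0.4, 0.0, -0.5]
finger_gap: 0.001
gripper_force: 0.0
scene 292 0.10384052644406072
[  0.   2.   2.   4.  93. 104. 109. 110. 111. 113. 116. 117. 120. 209.
 219. 225. 225. 229. 232. 237. 237. 337. 348. 352. 354. 357.]
side 228 0.10309586479015631
[  1.   4.  95. 101. 106. 111. 114. 209. 219. 223. 227. 232. 234. 236.
 239. 350. 355. 359.]
```

View pics/w3.png

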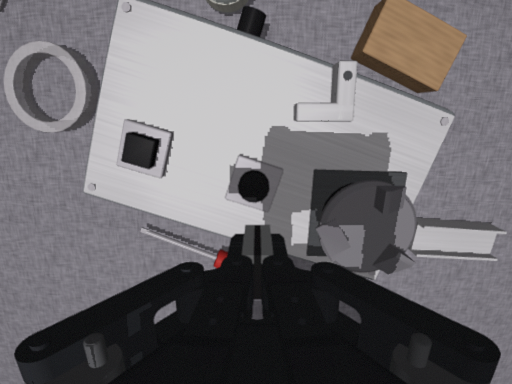

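Head is out (top 103 mm, as at first) and back at twist 0. Wrist view: reset cap at (254,185), start at (140,150). Pressing reset.

```bash
python3 -m crank '[{"dp":[0.07,0.05,-0.4],"angular":[0,0,0]},{"dp":[0,0,-0.8],"angular":[0,0,0]},{"dp":[0,0,-0.8],"angular":[0,0,0]},{"dp":[0,0,-0.8],"angular":[0,0,0]},{"dp":[0,0,-0.5],"angular":[0,0,0]},{"dp":[0,0,-0.15],"angular":[0,0,0]},{"dp":[0,0,0],"angular":[0,0,0]},{"dp":[0,0,0],"angular":[0,0,0]}]'
python3 -m crank '[{"dp":[0,0,-0.08],"angular":[0,0,0]},{"dp":[0,0,-0.08],"angular":[0,0,0]},{"dp":[0,0,-0.07],"angular":[0,0,0]},{"dp":[0,0,0],"angular":[0,0,0]}]'
```

```text
t: 10.15
tcp_pos: [0.5479, 0.1019, 0.1026]
tool_rot: [1.0, 0.02, 0.0, 0.0]
force: [0.1, 0.4, -0.2]
finger_gap: -0.002
gripper_force: 0.0
t: 10.55
tcp_pos: [0.5481, 0.1022, 0.0958]
tool_rot: [1.0, 0.02, 0.001, 0.0]
force: [0.7, -0.5, 2.7]
finger_gap: 0.003
gripper_force: 1.6
```

```bash
python3 -m crank '[{"dp":[0,0,-0.06],"angular":[0,0,0]},{"dp":[0,0,-0.06],"angular":[0,0,0]},{"dp":[0,0,0],"angular":[0,0,0]},{"dp":[0,0,0],"angular":[0,0,0]}]'
```

```text
t: 10.95
tcp_pos: [0.5481, 0.1022, 0.093]
tool_rot: [1.0, 0.02, 0.001, 0.0]
force: [0.3, -0.6, 10.3]
finger_gap: 0.001
gripper_force: 5.2
```

```bash
python3 -m crank '[{"dp":[0,0,-0.04],"angular":[0,0,0]},{"dp":[0,0,0],"angular":[0,0,0]},{"dp":[0,0,0],"angular":[0,0,0]}]'
python3 -m crank '[{"dp":[0,0,0.3],"angular":[0,0,0]},{"dp":[0,0,0.7],"angular":[0,0,0]},{"dp":[0,0,0.9],"angular":[0,0,0]},{"dp":[0,0,0.9],"angular":[0,0,0]},{"dp":[0,0,0.9],"angular":[0,0,0]},{"dp":[0,0,0.6],"angular":[0,0,0]},{"dp":[-0.5,-0.5,0.3],"angular":[0,0,0]},{"dp":[-0.5,-0.5,0],"angular":[0,0,0]},{"dp":[0,0,0],"angular":[0,0,0]},{"dp":[0,0,0],"angular":[0,0,0]},{"dp":[0,0,0],"angular":[0,0,0]}]'
python3 - <<'E'
from h import *
d=snap('wrist'); c=cloud(d); z=c[...,2]
for p,R_ in (((.5472,.1025),.01),((.577,.208),.01),((.517,-.003),.02)):
    r=np.hypot(c[...,0]-p[0],c[...,1]-p[1]); m=(r<R_)&(z<.13); print(p,m.sum(),np.median(z[m]))
cv2.imwrite('pics/w4.png',d['image'])
E
```

```text
t: 11.25
tcp_pos: [0.5482, 0.1022, 0.0928]
tool_rot: [1.0, 0.02, 0.001, 0.0]
force: [-2.1, -0.3, 17.3]
finger_gap: 0.003
gripper_force: 8.8
t: 12.35
tcp_pos: [0.5178, 0.0726, 0.2282]
tool_rot: [1.0, 0.02, -0.0, -0.0]
force: [-0.1, -0.3, 0.1]
finger_gap: 0.002
gripper_force: 0.0
(0.5472, 0.1025) 329 0.08333167989676105
(0.577, 0.208) 335 0.08322496286740105
(0.517, -0.003) 1345 0.10312418765420578
```

View pics/w4.png

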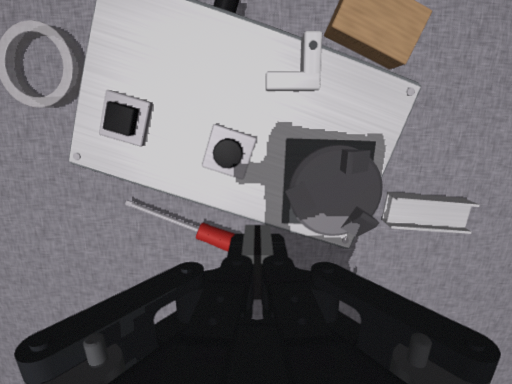

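The reset hit its rigid stop and came back out (228,153). The mushroom is out (338,188), and the start button and loose things are undisturbed. Handing in.

```bash
python3 -c "
from station import order; print(order.sign_off())"
```

```text
the job is handed in; nothing more can be done
None
```

The job is handed in, with no verdict returned: the stop was pressed until it latched, turned clockwise by a lug until it came back out, then the reset was pressed to its stop and let go, with the start button and loose things untouched (12.4 s on the robot's clock).

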